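# Shunt the toy blanks home in the sanding jig and bolt them in

## Robot

A 6-joint arm with a two-finger parallel gripper is mounted at the origin on the work surface. World frame = base frame: x ahead of the robot, y to its left, z up, the work surface at z = 0. Lengths are in mm, angles in rad, forces in N, time in s.
With the tool pointing down it reaches from about 250 to 775 mm from the base axis. Payload 4 kg.
Tool frame: the origin (TCP) lies at the very end of the fingers, on their centre line; the grasp point (between the pads) lies behind it (r.hold_point_z is the z of the grasp point in the tool frame, in mm); z points along the fingers, y is the line along which they close (so a half turn about z gives the same grasp; the last joint's range is limited). The gripper opens to 94 mm and grips with 3 to 60 N. Pads are 16 mm wide; open, the fingers measure 119 mm over their backs; the gripper's body (75 mm by 177 mm) begins 78 mm behind the grasp point.
Start: joints at [1.16, 0.087, 1.371, -0, 1.684, -0.103], TCP at [166.639, 524.168, 205.506] pointing down, gripper open.
Joint ranges: [-3.1, 3.1], [-0.76, 2.03], [0.27, 2.55], [-1.08, 4.22], [0.17, 2.65], [-2.57, 2.57]. Speed limits (rad/s): [2.79, 2.79, 3.14, 3.14, 3.14, 3.14].

## Interface

Orientations are given as a unit quaternion [x, y, z, w].
In Python, from cell import monitor, imaging, r gives the robot as it stands. The module is installed in compiled form; this text tells all that it offers.
- The arm moves only by the tool carry_out, never from a script. Its argument "steps" is a list of rows, each a list of 3 entries, a list of its own where there are three numbers: the opening, from 0 (shut) to 1 (fully open), then the shift along the tool's x, y, z in cm, then the turn, a rotation vector about the tool's x, y, z in rad. In form: [[fingers, [tx, ty, tz], [wx, wy, wz]], ...]. A call has 1 to 12 rows; each row shifts and turns the commanded pose from where the row before left it, along the tool's axes as they then stand; what a row does not reach is not made up. A row lasts 1/8 s, in which the tool goes at most 62.5 mm and 10.7 degrees, less where a joint would pass 70% of its speed; a pose out of reach is approached as far as the arm can. A call with a gripper value outside its range is refused whole. The fingers move at their own pace and stop on an object; "squeeze" is the grip in N (left out, the last holds). Time passes only in rows, so rows that do not move let the fingers close. It gives the time, the measured TCP pose, the force, the opening and the grip force at its end, in the units of the state.
- monitor.get_obs(): the state, without advancing time (a new reading comes with each control period).
- imaging.capture(name): name is "side" or "top"; returns the picture (480x640x3 uint8, blue, green, red); there is no depth.
- imaging.camera_model(name): a dict with "vertical_fov" (degrees; the focal length in pixels is half the picture's height over the tangent of half this angle, whatever the lens; pixels are square), "cx", "cy" (the principal point, pixels), "rvec" (rotation vector, rad) and "tvec" (3), from world to camera coordinates, as OpenCV has them. Camera axes: x right, y down, z forward; pixel columns grow to the right and rows downward; lengths in mm; the calibration is good to about 2 mm. A picture is of the moment at which its call begins. camera_model takes no time and is no camera call.
- r.finish_job(): hands the job in; it is judged then, once.
The state is a dict: "time": time; "q": joint angles; "dq": joint speeds; "tau": joint torques, N m; "tcp_pos": TCP position; "eef_rot": TCP orientation; "force": force on the tool from outside, world axes, zero at the start; "torque": the same for the moment, N m; "gripper_width": opening from 0.0 (shut) to 1.0 (fully open); "grip_force": force on a finger pad.
Only numpy, scipy, OpenCV 4.12 (cv2) and the standard library are available. Lean on these libraries where they do the work, as an engineer would, in place of code of your own. Each camera call takes 0.05 s, during which the arm holds its last target. There are 200 camera calls.

## Task

Get the row of wooden toy blanks ready for sanding: push the whole row along the rail of the jig until it sits fully home against the end stop with no gaps, then push the wooden bolt all the way across behind the last blank. Only push: do not pick up or tip any blank, and leave everything else on the bench where it stands.

Things in the scene. Friction and masses are not known exactly. Their poses are not given: they have to be found in the camera images.
- jig: White jig board fixed on the bench, 12 mm thick, x -120 to 60, y -180 to 180 mm. Frame: origin on the bench under the rail's centre line; x across the rail, y along it to the end stop, z up. Rail: channel 42 mm wide about x = 0, floor at z = 12 mm, between fences 15 mm wide with tops at z = 20 mm, open at y = -180. Four blanks fully home fill y = -16 to 160 mm.
- stop_face (a point): Centre of the face of the end stop that the first blank must meet, at x = 0, y = 160, z = 28 mm in the jig's frame; axes as the jig's. The stop is a wooden block 78 mm across, 20 mm thick, top at z = 42 mm.
- part1: One of four like pale wooden toy blanks in a touching row on the rail: block 44 mm along the rail, 40 mm across, 32 mm tall, with a turned dome (32 mm across, 14 mm high) on top; about 50 g. Origin: centre of its underside; y axis along the rail to the end stop. This is the first, nearest the end stop; at the start it stands 50 to 110 mm short of the stop.
- part2: One of four like pale wooden toy blanks in a touching row on the rail: block 44 mm along the rail, 40 mm across, 32 mm tall, with a turned dome (32 mm across, 14 mm high) on top; about 50 g. Origin: centre of its underside; y axis along the rail to the end stop. Second from the stop.
- part3: One of four like pale wooden toy blanks in a touching row on the rail: block 44 mm along the rail, 40 mm across, 32 mm tall, with a turned dome (32 mm across, 14 mm high) on top; about 50 g. Origin: centre of its underside; y axis along the rail to the end stop. Third from the stop.
- part4: One of four like pale wooden toy blanks in a touching row on the rail: block 44 mm along the rail, 40 mm across, 32 mm tall, with a turned dome (32 mm across, 14 mm high) on top; about 50 g. Origin: centre of its underside; y axis along the rail to the end stop. The last, farthest from the stop; the rail behind it is free.
- bolt (a joint): Travel of the wooden bolt in m: 0 drawn back, 0.045 (hard stop) fully across. Slides along the jig's +x centred on y = -28 mm; stays where left; resists with about 1.5 N plus light damping. A bar 94 x 16 x 12 mm at z = 20.5 to 32.5 mm, over the fences, so blanks in its way block it; once across it clears the last blank by 4 mm. Its steel strap spans x -52 to -37, y -46 to -10 mm, top z = 40 mm.
- bolt_knob (a point): The bolt's round upright knob, 16 mm in diameter, z = 32.5 to 64.5 mm, at the bolt's outer (-x) end; this point is on its axis at z = 50 mm; axes as the jig's. In the jig's frame it is at x = -110 mm (drawn back) to -65 mm (fully across), y = -28 mm. The bar ends 8 mm behind this axis; bare board beyond.
- spare: Bystander: a spare blank just like those in the row, standing on the bench beyond the jig. Origin at the centre of its underside.
- tape: Bystander: roll of tape lying flat on the bench beyond the jig, 84 mm across, 24 mm tall. Origin at the centre of its underside.
- dome: Bystander: loose turned dome, 36 mm across, 20 mm tall, on the robot's side of the jig board near the stop end. Origin at the centre of its underside.
- pin: Bystander: small turned wooden pin, 24 mm across, 43 mm tall, standing on the robot's side of the jig board near the open end. Origin at the centre of its underside.
- glue: Bystander: white glue bottle, 48 mm across, 120 mm tall, standing to one side of the jig. Origin at the centre of its underside.
- sander: Bystander: sanding block 90 x 50 x 35 mm with a green face, lying to one side of the jig. Origin at the centre of its underside.
- brush: Bystander: brush 170 mm long lying to the left of the jig. Origin at its middle, on the bench.
Things that resemble listed ones, but are neither listed nor needed, are in the scene too. What is shaped like the part1 but green or red is not meant.

How it is judged:
By the outcome, as a careful person would: the job done as asked, in the order asked, and still so for the second after the job is handed in, with the robot touching nothing.
It also fails if it takes over 45 s, if anything falls off the work surface, if the arm or the gripper's body presses on something with over 40 N, if the wrist force passes 120 N, or if a joint passes its speed limit or range.

## Working session

There is one attempt and no reset: what is moved stays moved. The work goes in short steps, Python scripts to look and compute and a tool call to move; the robot and the scene stay as the last step left them, time stands still between calls to the robot, and variables do not carry over. Pictures are saved under pics/ and viewed, at most 10 in all, crops included, and the job is handed in when it is done.

Besides the shell and the picture viewer there is one more tool, called as a command line: name --argument value ..., lists and objects as JSON in quotes. carry_out: Moves the arm, as the interface text tells. Its arguments: {"type":"object","properties":{"steps":{"type":"array","items":{"type":"array"}},"squeeze":{"type":"number"}},"required":["steps"]}

```bash
mkdir -p pics; python3 - <<'E'
from cell import monitor, imaging, r
import cv2
for n in("top","side"):
    cv2.imwrite(f"pics/{n}0.png",imaging.capture(n)); print(imaging.camera_model(n))
print(monitor.get_obs(), r.hold_point_z)
E
```

```text
{'vertical_fov': 47.62960925179959, 'cx': 322.01139408213027, 'cy': 241.18234410138143, 'rvec': array([ 2.1388901 , -2.15156453,  0.1477206 ]), 'tvec': array([   3.72436833,  534.67472345, 1219.32989145])}
{'vertical_fov': 49.586075242663995, 'cx': 320.58781543358367, 'cy': 242.46600108606003, 'rvec': array([ 2.27850845, -0.16484156,  0.06233057]), 'tvec': array([-529.39067622,  121.70505365, 1016.59375706])}
{'time': 0.1, 'q': array([ 1.15990880e+00,  8.78938942e-02,  1.37208183e+00,  1.31029511e-05,
        1.68358875e+00, -1.03070373e-01]), 'dq': array([-0.00193085, -0.00248542, -0.00313019, -0.000211  , -0.00035133,
        0.00129216]), 'tau': array([ 1.50386633e-03, -3.41256702e+01, -3.03300297e+01,  7.19020329e-02,
        3.04406835e-02, -7.53851509e-05]), 'tcp_pos': array([166.42873234, 523.70747047, 204.42502152]), 'eef_rot': array([ 1.53300872e-01,  9.88179068e-01, -9.51881544e-04, -2.56875893e-04]), 'force': array([ 0.51601603, -0.44399101, -0.45829072]), 'torque': array([-0.04071663,  0.05503234, -0.02137751]), 'grip_force': 0.0, 'gripper_width': 1.0031257056297713} -18.8
```

View pics/top0.png

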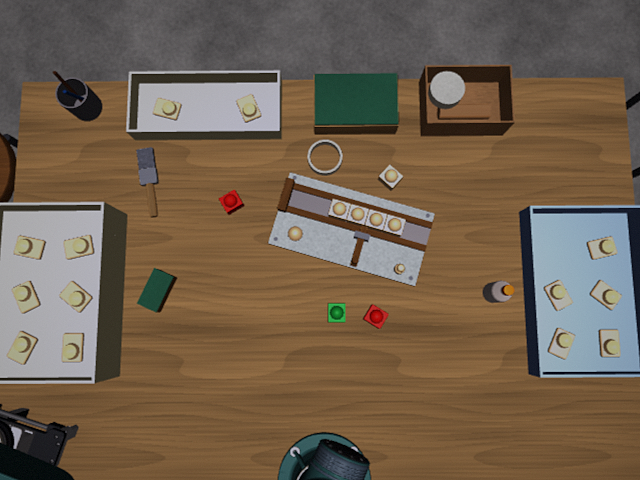

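View pics/side0.png

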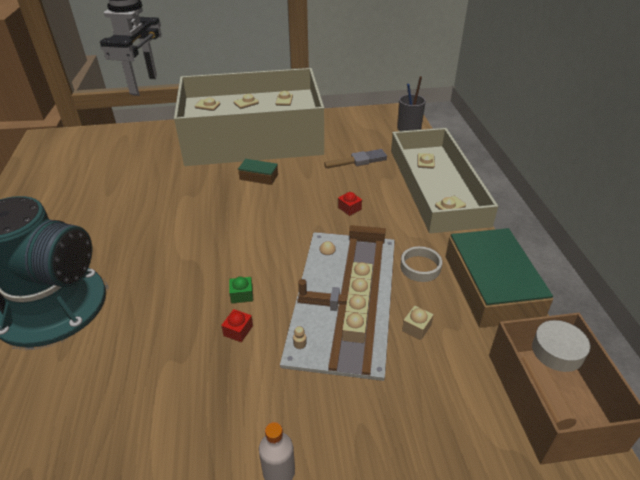

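The top view shows the jig at about (268–434, 173–285): stop at the upper left (286,195), row of four blanks at (340,209)–(395,225), and bolt knob at (356,262). The red, green and boxed blanks are look-alikes. The spare is at (391,176). I'll fit the jig pose from the corners in both views.

```bash
cat > h.py <<'E'
import numpy as np, cv2
from scipy.spatial.transform import Rotation as R
from cell import monitor, imaging, r
def proj(n,P):
    m=imaging.camera_model(n); f=240/np.tan(np.radians(m["vertical_fov"]/2))
    K=np.array([[f,0,m["cx"]],[0,f,m["cy"]],[0,0,1]])
    return cv2.projectPoints(np.array(P,float).reshape(-1,3),m["rvec"],m["tvec"],K,None)[0][:,0]
def jw(p,P):
    P=np.array(P,float).reshape(-1,3); c,s=np.cos(p[2]),np.sin(p[2])
    return P@np.array([[c,-s,0],[s,c,0],[0,0,1]]).T+[p[0],p[1],0]
E
python3 - <<'E'
from h import *
from scipy.optimize import least_squares
C=[[60,180,12],[60,-180,12],[-120,-180,12],[-120,180,12]]
px={"top":[(290,173),(434,213),(418,285),(268,243)],"side":[(395,238),(385,373),(287,364),(315,234)]}
for n in px:
    g=cv2.cvtColor(cv2.imread(f"pics/{n}0.png"),cv2.COLOR_BGR2GRAY)
    px[n]=cv2.cornerSubPix(g,np.float32(px[n]).reshape(-1,1,2),(4,4),(-1,-1),(3,50,.01))[:,0]
def fit(ns):
    s=least_squares(lambda p:np.concatenate([(proj(n,jw(p,C))-px[n]).ravel() for n in ns]),[500,0,.2])
    return s.x,s.fun.reshape(-1,2).round(1).tolist()
for ns in (["top"],["side"],["top","side"]): print(fit(ns))
p=fit(["top","side"])[0]; np.save("jig.npy",p)
out=[]
for n,(x,y,w,h) in {"top":(260,165,185,130),"side":(280,220,130,165)}.items():
    im=cv2.imread(f"pics/{n}0.png"); k=4 if n=="top" else 3.5
    im=cv2.resize(im[y:y+h,x:x+w],None,fx=k,fy=k,interpolation=cv2.INTER_CUBIC)
    for P in C+[[0,160,42],[-110,-28,64.5],[-21,-180,20],[21,-180,20]]:
        u=(proj(n,jw(p,P))[0]-[x,y]+.5)*k; cv2.circle(im,tuple(int(v) for v in u),3,(255,0,255),1)
    # dome tops for y guesses
    cv2.imwrite(f"pics/{n}1.png",im)
# dome top line: jig (0,y,58)
for yy in (110,80,60,40,20,0,-20,-40,-60,-80,-100,-120): print(yy,proj("top",jw(p,[0,yy,56]))[0].round(1),proj("side",jw(p,[0,yy,56]))[0].round(1))
E
```

```text
(array([ 5.98191363e+02, -7.72423214e+01, -2.89967547e-01]), [[-0.5, -1.0], [0.7, -0.1], [0.6, 0.5], [-0.7, 0.5]])
(array([ 6.03719726e+02, -7.34631721e+01, -2.72988681e-01]), [[0.9, -2.7], [3.6, 1.9], [-3.9, -0.3], [-0.6, -1.2]])
(array([ 6.01610584e+02, -7.55190652e+01, -2.79150301e-01]), [[-1.7, -1.7], [-0.2, -2.4], [0.5, -1.6], [-1.1, 0.0], [0.7, -1.9], [2.0, 3.2], [-5.5, 0.4], [-0.9, -0.7]])
110 [308.9 198.4] [365.2 241.3]
80 [321.4 201.8] [364.1 251. ]
60 [329.8 204.1] [363.4 257.6]
40 [338.1 206.4] [362.6 264.5]
20 [346.5 208.7] [361.8 271.6]
0 [354.9 211. ] [360.9 278.9]
-20 [363.3 213.3] [360.1 286.4]
-40 [371.8 215.6] [359.2 294.2]
-60 [380.2 218. ] [358.2 302.2]
-80 [388.7 220.3] [357.3 310.5]
-100 [397.1 222.6] [356.3 319. ]
-120 [405.6 224.9] [355.3 327.8]
```

View pics/top1.png

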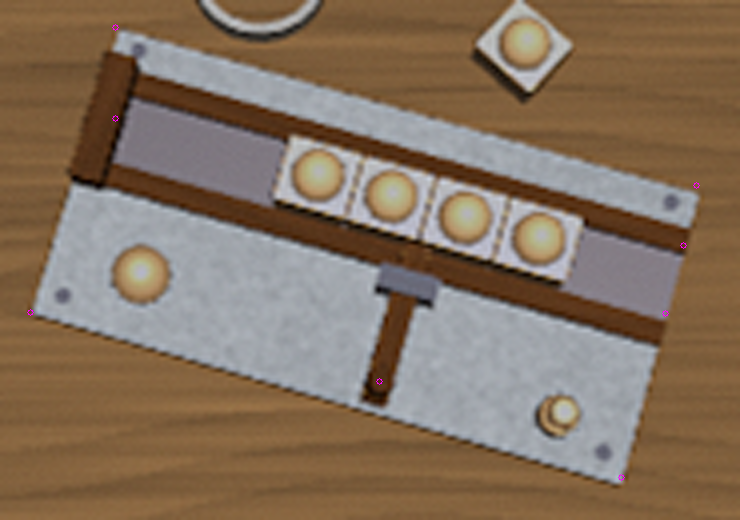

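View pics/side1.png

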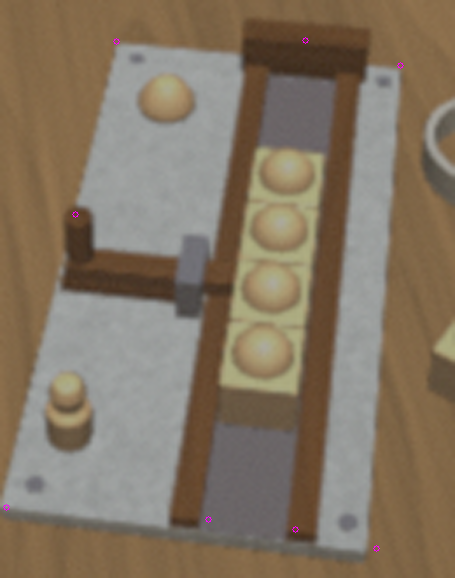

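```bash
python3 - <<'E'
from h import *
from scipy.optimize import least_squares
C=[[60,180,12],[60,-180,12],[-120,-180,12],[-120,180,12]]
px={"top":np.array([(117,29),(698,194),(621,484),(34,314)])/4+[259.5,164.5],
 "side":np.array([(401,67),(366,549),(6,510),(117,43)])/3.5+[279.5,219.5]}
def fit(ns):
    s=least_squares(lambda p:np.concatenate([(proj(n,jw(p,C))-px[n]).ravel() for n in ns]),[500,0,.2])
    return s.x,s.fun.reshape(-1,2).round(1).tolist()
for ns in (["top"],["side"],["top","side"]): print(fit(ns))
p=fit(["top","side"])[0]; np.save("jig.npy",p)
for yy in (60,-105): print(yy,(proj("top",jw(p,[0,yy,44]))[0]-[259.5,164.5])*4,(proj("side",jw(p,[0,yy,44]))[0]-[279.5,219.5])*3.5)
# back edge of last blank, jig y, from block top edge centres (z=44)
def inv(n,u,z): 
    return least_squares(lambda q:proj(n,jw(p,[q[0],q[1],z]))[0]-u,[0,0]).x.round(1)
t=lambda a:np.array(a)/4+[259.5,164.5]; s=lambda a:np.array(a)/3.5+[279.5,219.5]
print("back edge",inv("top",t((572,248)),44),inv("side",s((260,392)),44))
print("front edge",inv("top",t((285,170)),44),inv("side",s((288,150)),44))
print("knob top",inv("top",t((379,384)),64.5),inv("side",s((77,213)),64.5))
print("dome/pin",inv("top",t((141,274)),25),inv("top",t((562,412)),50))
print(np.degrees(p[2]), "push start", jw(p,[[0,-150,30],[0,-38,30],[-140,-28,50]]).round(1))
E
```

```text
(array([ 5.98699344e+02, -7.67214052e+01, -2.88049273e-01]), [[0.4, 0.1], [0.2, -0.3], [0.1, 0.1], [-0.7, 0.1]])
(array([ 6.00008740e+02, -7.64952579e+01, -2.85700451e-01]), [[-0.1, 0.0], [1.4, 0.5], [-1.2, -0.7], [-0.1, -0.2]])
(array([ 5.99510504e+02, -7.66363677e+01, -2.86397389e-01]), [[0.3, -0.1], [0.2, -0.7], [0.2, -0.4], [-0.7, -0.1], [-0.3, 0.1], [1.0, 0.6], [-1.6, -0.6], [-0.3, -0.1]])
60 [283.03996728 165.71380656] [290.09874677 150.81074181]
-105 [557.7991285  243.09287889] [261.91020951 373.68597677]
back edge [  -0.5 -113.6] [   0.2 -116.8]
front edge [-2.1 58.2] [-1.2 60.5]
knob top [-109.7  -27.4] [-107.3  -25.8]
dome/pin [-81.3 123.1] [ -94.7 -131.9]
-16.409361638345064 push start [[ 557.1 -220.5   30. ]
 [ 588.8 -113.1   30. ]
 [ 457.3  -63.9   50. ]]
```

```bash
cat >> h.py <<'E'
def tool(target_jig, o=None):
    "shift (cm, tool axes) from measured pose to a TCP target in the jig frame, and turn about tool z to square up"
    p=np.load("jig.npy"); o=o or monitor.get_obs(); T=R.from_quat(o["eef_rot"])
    j=(o["tcp_pos"]-[p[0],p[1],0])@jw([0,0,p[2]],np.eye(3)).T
    J=R.from_euler("z",p[2])*R.from_quat([0,1,0,0]) # tool x=-jig x, y=jig y
    w=(T.inv()*J).as_rotvec()
    return dict(jig=j.round(1),turn=w.round(4),shift_before=T.inv().apply(jw(p,target_jig)[0]-o["tcp_pos"]).round(1)/10,
      shift_squared=J.inv().apply(jw(p,target_jig)[0]-o["tcp_pos"]).round(1)/10)
E
python3 -c "
from h import *
print(tool([0,-148,204]))"
```

```text
{'jig': array([-585. ,  453.5,  204.4]), 'turn': array([-0.002 , -0.0002, -0.0214]), 'shift_before': array([-59.78, -58.89,   0.15]), 'shift_squared': array([-5.850e+01, -6.015e+01,  4.000e-02])}
```

carry_out --steps '[[0,[0,0,0],[-0.002,0,-0.0214]],[0,[-4,-4.1,0],[0,0,0]],[0,[-4,-4.1,0],[0,0,0]],[0,[-4,-4.1,0],[0,0,0]],[0,[-4,-4.1,0],[0,0,0]],[0,[-4,-4.1,0],[0,0,0]],[0,[-4,-4.1,0],[0,0,0]],[0,[-4,-4.1,0],[0,0,0]],[0,[-4,-4.1,0],[0,0,0]],[0,[-4,-4.1,0],[0,0,0]],[0,[-4,-4.1,0],[0,0,0]],[0,[-4,-4.1,0],[0,0,0]]]'

```text
time: 1.6
tcp_pos: [461.9, -34.6, 204.6]
eef_rot: [0.143, 0.99, 0.001, 0.0]
force: [0.5, 1.0, 0.1]
gripper_width: 0.004
grip_force: 0.0
```

```bash
python3 -c "
from h import *
print(tool([0,-148,80]))"
```

```text
{'jig': array([-143.9,    1.4,  204.6]), 'turn': array([0.0025, 0.0006, 0.0003]), 'shift_before': array([-14.38, -14.98,  12.43]), 'shift_squared': array([-14.39, -14.94,  12.46])}
```

carry_out --steps '[[0,[-3.6,-3.7,0],[0,0,0]],[0,[-3.6,-3.7,0],[0,0,0]],[0,[-3.6,-3.7,0],[0,0,0]],[0,[-3.6,-3.8,0],[0,0,0]],[0,[0,0,4],[0,0,0]],[0,[0,0,4],[0,0,0]],[0,[0,0,4.4],[0,0,0]],[0,[0,0,0],[0,0,0]],[0,[0,0,0],[0,0,0]]]'

```text
time: 2.72
tcp_pos: [558.3, -216.5, 82.0]
eef_rot: [0.143, 0.99, 0.001, 0.001]
force: [-0.0, 0.6, 0.0]
gripper_width: 0.007
grip_force: 0.0
```

```bash
python3 -c "
from h import *
print(tool([0,-148,23]))
x,y,w,h=350,160,100,130;cv2.imwrite('pics/t2.png',cv2.resize(imaging.capture('top')[y:y+h,x:x+w],None,fx=3.5,fy=3.5))
im=imaging.capture('side')[200:420,250:470];a=cv2.resize(im,None,fx=2,fy=2);b=cv2.imread('pics/t2.png')[:440]
a=np.hstack([a,cv2.copyMakeBorder(b,0,440-b.shape[0],0,0,cv2.BORDER_CONSTANT)]);cv2.imwrite('pics/s2.png',a)"
```

```text
{'jig': array([  -0. , -145.8,   82. ]), 'turn': array([0.0017, 0.0023, 0.0003]), 'shift_before': array([ 0.01, -0.23,  5.9 ]), 'shift_squared': array([-0.  , -0.22,  5.9 ])}
```

View pics/s2.png

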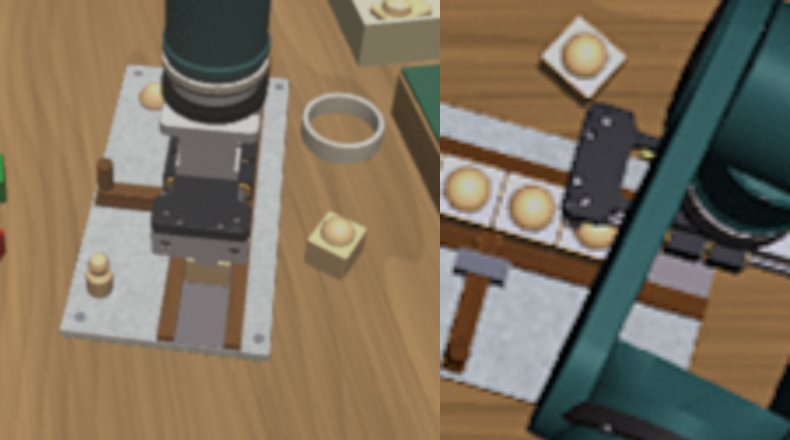

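The side view (left half) shows the gripper centred above the rail behind the last blank, at about (205,265). Now I lower it and push slowly.

carry_out --steps '[[0,[0,0,2.5],[0,0,0]],[0,[0,0,2],[0,0,0]],[0,[0,0,1.3],[0,0,0]],[0,[0,0,0],[0,0,0]],[0,[0,0.5,0],[0,0,0]],[0,[0,0.5,0],[0,0,0]],[0,[0,0.5,0],[0,0,0]],[0,[0,0.5,0],[0,0,0]],[0,[0,0.5,0],[0,0,0]],[0,[0,0.5,0],[0,0,0]],[0,[0,0,0],[0,0,0]]]'

```text
time: 4.2
tcp_pos: [566.1, -186.6, 22.4]
eef_rot: [0.142, 0.99, 0.001, 0.0]
force: [-0.5, -0.9, 0.8]
gripper_width: 0.004
grip_force: 0.1
```

```bash
python3 -c "
from h import *
print(tool([0,-28.5,24]))
a=imaging.capture('side')[200:400,270:420];cv2.imwrite('pics/s3.png',cv2.resize(a,None,fx=3,fy=3))"
```

```text
{'jig': array([  -0.9, -114.9,   22.4]), 'turn': array([0.0027, 0.0001, 0.0004]), 'shift_before': array([-0.1 ,  8.65, -0.14]), 'shift_squared': array([-0.09,  8.64, -0.16])}
```

View pics/s3.png

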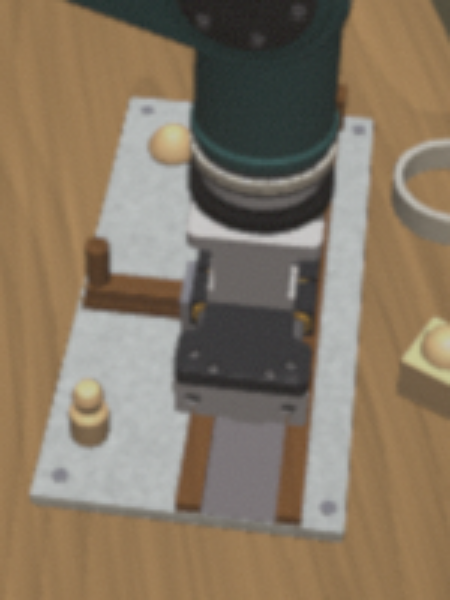

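The view is blocked by the gripper, with no disturbance around it. The force of about 1 N matches pushing the row. I'll continue.

carry_out --steps '[[0,[0,0.6,0],[0,0,0]],[0,[0,0.6,0],[0,0,0]],[0,[0,0.6,0],[0,0,0]],[0,[0,0.6,0],[0,0,0]],[0,[0,0.6,0],[0,0,0]],[0,[0,0.6,0],[0,0,0]],[0,[0,0.6,0],[0,0,0]],[0,[0,0.6,0],[0,0,0]],[0,[0,0.6,0],[0,0,0]],[0,[0,0.6,0],[0,0,0]],[0,[0,0.6,0],[0,0,0]],[0,[0,0.4,0],[0,0,0]]]'

```text
time: 5.75
tcp_pos: [586.0, -119.8, 22.6]
eef_rot: [0.143, 0.99, 0.001, 0.0]
force: [0.5, -1.2, -0.4]
gripper_width: 0.004
grip_force: 0.7
```

carry_out --steps '[[0,[0,0.2,0],[0,0,0]],[0,[0,0.2,0],[0,0,0]],[0,[0,0.2,0],[0,0,0]],[0,[0,0,0],[0,0,0]]]'

```text
time: 6.25
tcp_pos: [587.4, -114.1, 22.5]
eef_rot: [0.143, 0.99, 0.001, 0.0]
force: [0.6, -0.4, -0.3]
gripper_width: 0.006
grip_force: 0.3
```

```bash
python3 -c "
from h import *
print(tool([0,-28.5,24]))"
```

```text
{'jig': array([ -1. , -39.3,  22.5]), 'turn': array([ 0.0025, -0.0002,  0.0001]), 'shift_before': array([-0.1 ,  1.08, -0.15]), 'shift_squared': array([-0.1 ,  1.08, -0.15])}
```

carry_out --steps '[[0,[0,0.2,0],[0,0,0]],[0,[0,0.2,0],[0,0,0]],[0,[0,0.2,0],[0,0,0]],[0,[0,0.2,0],[0,0,0]],[0,[0,0,0],[0,0,0]]]'

```text
time: 6.88
tcp_pos: [589.6, -106.1, 22.4]
eef_rot: [0.143, 0.99, 0.001, -0.0]
force: [-0.9, -0.6, -0.4]
gripper_width: 0.007
grip_force: 0.1
```

carry_out --steps '[[0,[0,0.2,0],[0,0,0]],[0,[0,0,0],[0,0,0]]]'

```text
time: 7.12
tcp_pos: [590.2, -104.4, 22.5]
eef_rot: [0.143, 0.99, 0.001, 0.0]
force: [-1.0, 0.5, 0.8]
gripper_width: 0.006
grip_force: 0.2
```

carry_out --steps '[[0,[0,0.2,0],[0,0,0]],[0,[0,0,0],[0,0,0]]]'

```text
time: 7.38
tcp_pos: [590.5, -103.5, 22.4]
eef_rot: [0.143, 0.99, 0.0, -0.0]
force: [-1.3, -3.7, 0.8]
gripper_width: 0.005
grip_force: 1.8
```

carry_out --steps '[[0,[0,0.2,0],[0,0,0]],[0,[0,0,0],[0,0,0]]]'

```text
time: 7.62
tcp_pos: [590.5, -103.5, 22.5]
eef_rot: [0.143, 0.99, -0.001, -0.001]
force: [-2.2, -7.2, -0.0]
gripper_width: 0.006
grip_force: 4.0
```

carry_out --steps '[[0,[0,0.2,0],[0,0,0]],[0,[0,0,0],[0,0,0]]]'

```text
time: 7.88
tcp_pos: [590.4, -103.5, 22.5]
eef_rot: [0.143, 0.99, -0.003, -0.001]
force: [-4.9, -11.9, 0.1]
gripper_width: 0.004
grip_force: 6.1
```

```bash
python3 -c "
from h import *
print(tool([0,-70,24]))"
```

```text
{'jig': array([ -1.1, -28.3,  22.5]), 'turn': array([-0.0064, -0.0009, -0.0011]), 'shift_before': array([-0.12, -4.17, -0.12]), 'shift_squared': array([-0.11, -4.17, -0.15])}
```

Row is firmly home: 12 N with no further motion, at jig y −28.3 where −28.5 was expected. Backing off, lifting, and moving to the robot side of the knob.

carry_out --steps '[[0,[0,-0.5,0],[0,0,0]],[0,[0,-1,0],[0,0,0]],[0,[0,-1.5,0],[0,0,0]],[0,[0,-1.7,0],[0,0,0]],[0,[0,0,-4],[0,0,0]],[0,[0,0,-5],[0,0,0]],[0,[4.8,1.4,0],[0,0,0]],[0,[4.8,1.4,0],[0,0,0]],[0,[4.8,1.4,0],[0,0,0]],[0,[0,0,0],[0,0,0]],[0,[0,0,0],[0,0,0]]]'

```text
time: 9.25
tcp_pos: [453.0, -64.0, 113.1]
eef_rot: [0.143, 0.99, 0.001, 0.001]
force: [0.7, -0.2, 0.3]
gripper_width: 0.006
grip_force: 0.0
```

```bash
python3 -c "
from h import *
print(tool([-146,-28,40]))
a=imaging.capture('side')[200:400,270:420];a=cv2.resize(a,None,fx=2.5,fy=2.5)
b=cv2.resize(imaging.capture('top')[165:295,260:420],None,fx=2.5,fy=2.5)
cv2.imwrite('pics/s4.png',np.hstack([a,cv2.copyMakeBorder(b,0,a.shape[0]-b.shape[0],0,0,cv2.BORDER_CONSTANT)]))"
```

```text
{'jig': array([-144.1,  -29.3,  113.1]), 'turn': array([ 0.002 ,  0.0021, -0.0004]), 'shift_before': array([0.21, 0.11, 7.31]), 'shift_squared': array([0.19, 0.13, 7.31])}
```

View pics/s4.png

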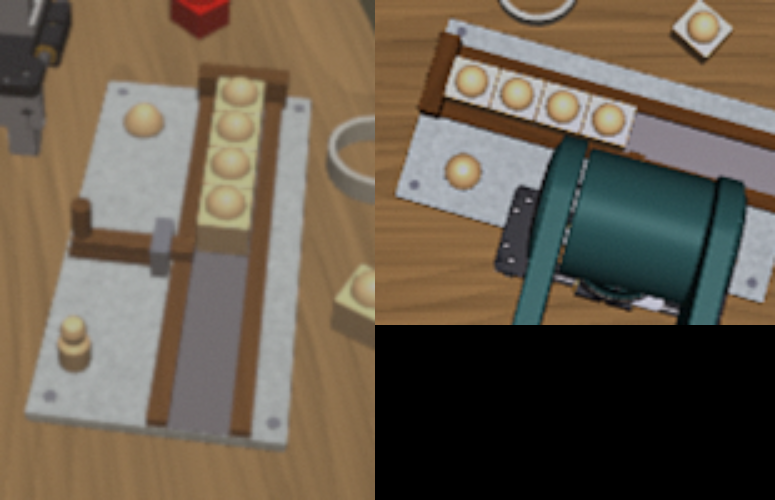

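The side view (left half) shows the row tight against the stop, with the bolt path clear behind the last blank at (222,240). The knob is at (82,215). Next I lower and push the bolt.

carry_out --steps '[[0,[0.2,0.1,3.5],[0,0,0]],[0,[0,0,3.7],[0,0,0]],[0,[0,0,0],[0,0,0]],[0,[-0.8,0,0],[0,0,0]],[0,[-0.8,0,0],[0,0,0]],[0,[-0.8,0,0],[0,0,0]],[0,[-0.5,0,0],[0,0,0]],[0,[-0.5,0,0],[0,0,0]],[0,[-0.5,0,0],[0,0,0]],[0,[-0.5,0,0],[0,0,0]],[0,[0,0,0],[0,0,0]]]'

```text
time: 10.72
tcp_pos: [493.6, -74.3, 40.4]
eef_rot: [0.143, 0.99, 0.001, 0.001]
force: [-0.5, 0.5, 0.5]
gripper_width: 0.005
grip_force: 0.0
```

```bash
python3 -c "
from h import *
print(tool([-81,-28,40]))"
```

```text
{'jig': array([-102.3,  -27.6,   40.4]), 'turn': array([ 0.0021,  0.0009, -0.    ]), 'shift_before': array([-2.13, -0.04,  0.05]), 'shift_squared': array([-2.13, -0.04,  0.04])}
```

carry_out --steps '[[0,[-0.4,0,0],[0,0,0]],[0,[-0.4,0,0],[0,0,0]],[0,[-0.4,0,0],[0,0,0]],[0,[-0.4,0,0],[0,0,0]],[0,[-0.3,0,0],[0,0,0]]]'

```text
time: 11.35
tcp_pos: [511.3, -79.5, 40.4]
eef_rot: [0.143, 0.99, 0.001, 0.0]
force: [-2.1, -1.3, -0.3]
gripper_width: 0.006
grip_force: 0.8
```

carry_out --steps '[[0,[-0.2,0,0],[0,0,0]],[0,[-0.2,0,0],[0,0,0]],[0,[0,0,0],[0,0,0]]]'

```text
time: 11.72
tcp_pos: [512.9, -80.0, 40.3]
eef_rot: [0.143, 0.99, 0.001, -0.003]
force: [-7.2, 0.7, 4.6]
gripper_width: 0.006
grip_force: 3.7
```

```bash
python3 -c "
from h import *
print(tool([-81,-28,40]))
a=imaging.capture('side')[200:400,250:420];cv2.imwrite('pics/s5.png',cv2.resize(a,None,fx=3,fy=3))"
```

```text
{'jig': array([-82.1, -27.7,  40.3]), 'turn': array([ 0.0018, -0.0053,  0.0001]), 'shift_before': array([-0.11, -0.03,  0.03]), 'shift_squared': array([-0.11, -0.03,  0.03])}
```

View pics/s5.png

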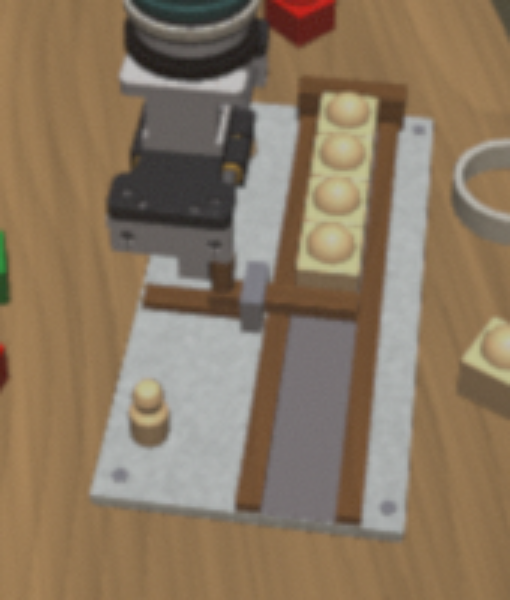

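The tip is across the rail at (355,300), the knob is against the strap side at (222,275), and the force is rising. I'll press a little more to confirm the hard stop.

carry_out --steps '[[0,[-0.3,0,0],[0,0,0]],[0,[-0.2,0,0],[0,0,0]],[0,[0,0,0],[0,0,0]]]'

```text
time: 12.15
tcp_pos: [513.0, -80.0, 40.2]
eef_rot: [0.142, 0.99, 0.002, -0.008]
force: [-18.1, 3.4, 13.5]
gripper_width: 0.009
grip_force: 9.7
```

carry_out --steps '[[0,[0.6,0,0],[0,0,0]],[0,[1.5,0,0],[0,0,0]],[0,[2.5,0,0],[0,0,0]],[0,[0,0,-4],[0,0,0]],[0,[0,0,-5],[0,0,0]],[0,[5,0,-2],[0,0,0]],[0,[5,0,0],[0,0,0]],[0,[0,0,0],[0,0,0]]]'

```text
time: 13.15
tcp_pos: [377.9, -40.1, 150.8]
eef_rot: [0.142, 0.99, 0.001, 0.002]
force: [0.1, 0.1, 0.0]
gripper_width: 0.003
grip_force: 0.0
```

```bash
python3 -c "
from h import *
p=np.load('jig.npy')
a=imaging.capture('side')[200:400,250:420];a=cv2.resize(a,None,fx=3,fy=3,interpolation=cv2.INTER_CUBIC)
for P in ([-65,-28,64.5],[21,-28,32.5],[-73,-28,32.5]):
    u=(proj('side',jw(p,P))[0]-[249.5,199.5])*3; cv2.circle(a,tuple(int(v) for v in u),3,(255,0,255),1)
cv2.imwrite('pics/s6.png',a)"
```

```text
(no output)
```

View pics/s6.png

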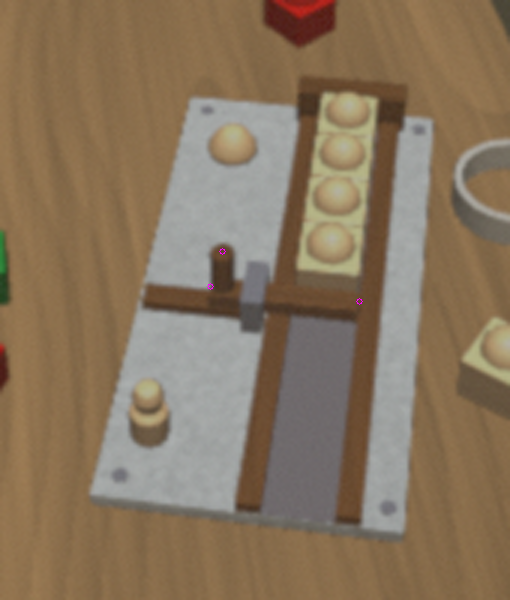

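The knob at (222,250) and the tip at (358,301) sit on their predicted fully-across positions. The row is tight against the stop, the bystanders are undisturbed, and the arm is clear.

```bash
python3 -c "
from h import *
print(r.finish_job())"
```

```text
the job is handed in; nothing more can be done
None
```

The job is handed in: the row sits home against the end stop with no visible gaps, and the bolt is pushed fully across behind the last blank, its stop confirmed by pressing to about 18 N. In the last side view the dome, pin and other bystanders in frame stood undisturbed; the glue, sander and brush were outside it.

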